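Push the green-capped vial rack home on the sampler deck

ROBOT

A 6-joint arm with a two-finger parallel gripper is mounted at the origin on the work surface. World frame = base frame: x ahead of the robot, y to its left, z up, the work surface at z = 0. Lengths are in m, angles in rad, forces in N, time in s.
With the tool pointing down it reaches from about 0.225 to 0.875 m from the base axis. Payload 3.4 kg.
Tool frame: the origin (TCP) lies at the very end of the fingers, on their centre line; the grasp point (between the pads) lies 19 mm behind it; z points along the fingers, y is the direction in which the jaws open and shut (so a half turn about z gives the same grasp; the last joint's range is limited). The gripper opens to 85 mm and grips with 20 to 120 N. Pads are 22 mm wide; open, the fingers measure 114 mm over their backs; the gripper's body (76 mm by 85 mm) begins 54 mm behind the grasp point. The pads swing forward as they close: fully open they stand 13 mm farther back than shut.
Start: joints at [-1.411, 0.276, 1.505, -0, 1.361, -0.121], TCP at [0.159, -0.553, 0.206] pointing down, gripper open.
Joint ranges: [-2.89, 2.89], [-0.75, 2.08], [0.22, 2.7], [-1.18, 4.32], [0.11, 2.71], [-2.7, 2.7]. Speed limits (rad/s): [2.57, 2.57, 3.14, 3.14, 3.14, 3.14].

INTERFACE

Orientations are given as a unit quaternion [w, x, y, z].
In Python, from rig import manip gives the robot as it stands. The module is installed in compiled form; this text tells all that it offers.
- The arm moves only by the tool carry_out, never from a script. Its argument "moves" is one flat list of numbers, 5 for each row, row after row: the opening in per cent of the stroke, from 0 (shut) to 100 (fully open), then the shift along the world's x, y, z in cm, then the turn about the world's z in rad. A call has exactly 10 rows; each row shifts and turns the commanded pose from where the row before left it; what a row does not reach is not made up. A row lasts 1/10 s, in which the tool goes at most 50 mm and 8.59 degrees, less where a joint would pass 70% of its speed; a pose out of reach is approached as far as the arm can. A call is refused whole if a number of a shift passes 5 or a number of a turn 0.15, either way. A call with a gripper value outside its range is refused whole. The fingers move at their own pace and stop on an object; "squeeze" is the grip in N (left out, the last holds). Time passes only in rows, so rows that do not move let the fingers close, or fill a call up. It gives the time, the measured TCP pose, the force and the opening at its end, in the units of the state.
- manip.get_state(): the state, without advancing time (a new reading comes with each control period).
- manip.get_image(name): name is "side" or "top" or "wrist"; returns the picture (400x640x3 uint8, red, green, blue); there is no depth.
- manip.camera_info(name): a dict with "fov_y" (degrees; the focal length in pixels is half the picture's height over the tangent of half this angle, whatever the lens; pixels are square), "cx", "cy" (the principal point, pixels), "rvec" (rotation vector, rad) and "tvec" (3), from world to camera coordinates, as OpenCV has them; the wrist camera has in their place "hand_eye" (4x4, takes a point from camera to tool coordinates, whose origin is the TCP and whose axes are the flange's). Camera axes: x right, y down, z forward; pixel columns grow to the right and rows downward; lengths in m; the calibration is good to about 2 mm. A picture is of the moment at which its call begins: read the wrist's pose just before it. camera_info takes no time and is no camera call.
- manip.sign_off(): hands the job in, once; it reports no verdict.
The state is a dict: "clock": time; "qpos": joint angles; "qd": joint speeds; "effort": joint torques, N m; "position": TCP position; "ee_rot": TCP orientation; "contact_force": force on the tool from outside, world axes, zero at the start; "moment": the same for the moment, N m; "width": finger opening in m.
Only numpy, scipy, OpenCV 4.12 (cv2) and the standard library are available. Lean on these libraries where they do the work, as an engineer would, in place of code of your own. Each camera call takes 0.05 s, during which the arm holds its last target. There are 200 camera calls.

TASK

Push the rack of green-capped vials along the sampler deck, in the lane it stands in, until it is fully home in its corner: flat against the blue back stop and flat against the blue centre rib. Only push it: do not lift or tip it. Leave the orange-capped rack and everything else where it stands.

Things in the scene. Friction and masses are not known exactly. Their poses are not given: they have to be found in the camera images.
- green_rack: white rack, 100 mm (own x) by 92 mm (own y), solid walls to 27 mm, open slot, top plate 39-44 mm up; 12 vials fixed in it, their green caps reach 62 mm. Origin: centre of its underside, on the deck plate; z up. The rack to push: 0.3 to 0.6 kg, slides on the plate; in the left or right lane, 60 to 120 mm short of the stop, 10 to 55 mm off the rib, turned up to 0.2 rad.
- orange_rack: white rack, 100 mm (own x) by 92 mm (own y), solid walls to 27 mm, open slot, top plate 39-44 mm up; 12 vials fixed in it, their orange caps reach 62 mm. Origin: centre of its underside, on the deck plate; z up. Stands in the other lane, also out of place; leave it alone.
- deck: fixed grey deck plate, 330 (x) by 440 mm (y), 10 mm thick, turned up to 0.12 rad. Origin on the bench on the rib's centre plane; x away from the robot to the back stop, z up. In its frame the plate spans x -160 to 170, y -220 to 220, top z 10 mm. A white housing 65 mm high stands at x 170 to 230. A rack that is home has its origin at x 70, y +51 or -51, z 10 mm, axes parallel.
- stop_face (a point): middle of the blue back stop's flat face that looks towards the robot, at its top edge: deck frame x 120, y 0, z 40 mm. The face is 400 mm wide (along the deck's y) and rises 30 mm above the plate; both lanes end at it. Fixed and rigid.
- rib_front (a point): front end of the blue centre rib, on its top: deck frame x -50, y 0, z 40 mm. The rib is 10 mm thick (y -5 to 5), runs along the deck's x to the back stop, and rises 30 mm above the plate. Left lane on its +y side, right lane on its -y side; both are open at the front and the outer side. Fixed and rigid.
- lone_vial: loose amber vial with a white cap, 23 mm across, 55 mm high, standing near the deck plate's front edge about on the rib's line; origin: centre of its underside. Leave it alone.
- amber_bottle: loose amber bottle with a blue cap, 72 mm across, 150 mm high, on the bench left of the deck; origin: centre of its underside. Leave it alone.
- white_bottle: loose white bottle with an orange cap, 60 mm across, 130 mm high, on the bench right of the deck; origin: centre of its underside. Leave it alone.
- beaker: loose open glass beaker, 80 mm across, 100 mm high, on the bench left of the deck; origin: centre of its underside. Leave it alone.
- spare_cap0: loose green screw cap, 34 mm across, 13 mm high, on the bench to the right of the deck; origin: centre of its underside. Leave it alone.
- spare_cap1: another loose green screw cap like the first, beside it. Leave it alone.

How it is judged:
By the outcome, as a careful person would: the job done as asked, in the order asked, and still so for the second after the job is handed in, with the robot touching nothing.
It also fails if it takes over 58 s, if anything falls off the work surface, if the arm or the gripper's body presses on something with over 40 N, if the wrist force passes 120 N, or if a joint passes its speed limit or range.

## Working session

There is one attempt and no reset: what is moved stays moved. The work goes in short steps, Python scripts to look and compute and a tool call to move; the robot and the scene stay as the last step left them, time stands still between calls to the robot, and variables do not carry over. Pictures are saved under pics/ and viewed, about 8 in all and at most 12, crops included, and the job is handed in when it is done.

Besides the shell and the picture viewer there is one more tool, called after ">>>" as name(argument=value, ...), one argument or row to a line, values as JSON. carry_out: Moves the arm, as the interface text tells. Its arguments: {"type":"object","properties":{"moves":{"type":"array","items":{"type":"number"}},"squeeze":{"type":"number"}},"required":["moves"]}

```bash
mkdir -p pics
cat > h.py <<'E'
import numpy as np, cv2
from rig import manip
def grab(n,f=None):
    im=manip.get_image(n)
    if f: cv2.imwrite(f'pics/{f}.png',im[:,:,::-1])
    return im
def cam(n):
    c=manip.camera_info(n); f=200/np.tan(np.radians(c['fov_y'])/2)
    K=np.array([[f,0,c['cx']],[0,f,c['cy']],[0,0,1]]); return K,np.array(c['rvec'],float),np.array(c['tvec'],float)
def ray(n,uv):
    K,r,t=cam(n); R=cv2.Rodrigues(r)[0]
    d=np.linalg.inv(K)@np.array([*uv,1.]); return -R.T@t, R.T@d
def onz(n,uv,z):
    o,d=ray(n,uv); return o+d*(z-o[2])/d[2]
def proj(n,p):
    K,r,t=cam(n); return cv2.projectPoints(np.atleast_2d(np.array(p,float)),r,t,K,None)[0][:,0]
E
python3 - <<'E'
from h import *
t=grab('top','top0'); s=grab('side','side0')
for n in('top','side','wrist'): print(n,manip.camera_info(n))
print(manip.get_state())
E
```

```text
top {'fov_y': 44.14412615154269, 'cx': 321.12864238352086, 'cy': 194.46104923867853, 'rvec': array([ 2.15974495, -2.13147342,  0.16356792]), 'tvec': array([-5.44033912e-04,  5.24871968e-01,  1.24547065e+00])}
side {'fov_y': 48.32496150896683, 'cx': 320.2177456699557, 'cy': 199.6120918547743, 'rvec': array([ 2.37019521, -0.41885387,  0.18730412]), 'tvec': array([-0.49015872,  0.14595494,  1.03541809])}
wrist {'fov_y': 58.35325989617542, 'cx': 322.129067682145, 'cy': 203.67365125780137, 'hand_eye': array([[ 4.37078650e-04, -9.53038029e-01, -3.02850332e-01,
         7.83857053e-02],
       [ 9.99999698e-01,  6.11294918e-04, -4.80464345e-04,
         6.50029734e-04],
       [ 6.43031661e-04, -3.02850030e-01,  9.53038009e-01,
        -1.68441015e-01],
       [ 0.00000000e+00,  0.00000000e+00,  0.00000000e+00,
         1.00000000e+00]])}
{'clock': 0.1, 'qpos': array([-1.41102473e+00,  2.76532496e-01,  1.50602453e+00,  4.02431281e-05,
        1.36071940e+00, -1.21023046e-01]), 'qd': array([ 0.00035868, -0.00265346, -0.00397409, -0.00183624, -0.00059136,
        0.00080269]), 'effort': array([ 1.27304695e-03, -4.17698979e+01, -2.46405047e+01, -2.67325195e-04,
        5.77625455e-03,  6.45958806e-06]), 'position': array([ 0.15925614, -0.55195775,  0.20541867]), 'ee_rot': array([-8.42109038e-04,  9.90160713e-01,  1.39932319e-01,  3.36204742e-06]), 'contact_force': array([-0.15159289,  0.23822561, -0.04723209]), 'moment': array([ 0.00293117, -0.02283693, -0.0088734 ]), 'width': 0.08554462367644654}
```

View pics/top0.png

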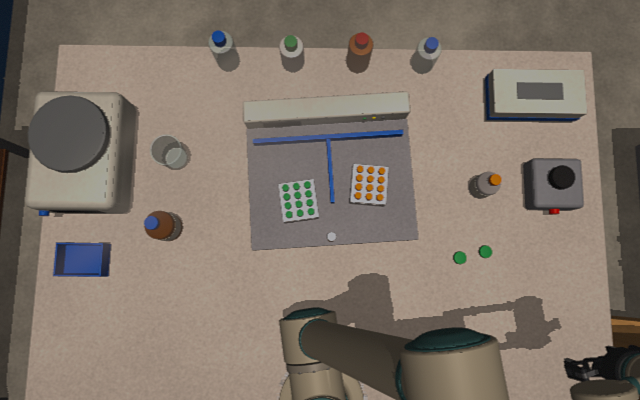

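View pics/side0.png

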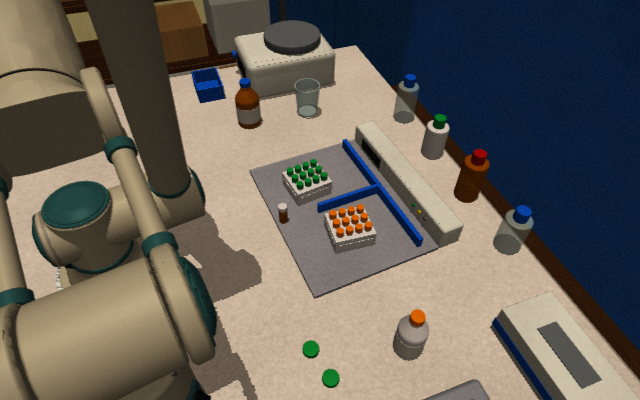

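Top view: the green rack is in the left lane, centred near (299,201). The rib runs (332,202) to (329,138), the stop front is at about row 138, and the lone vial is at (332,237). The side view agrees. Next I measure.

```bash
cat >> h.py <<'E'
def deck_and_rack(t,n='top',dbg=False):
    hsv=cv2.cvtColor(t,cv2.COLOR_RGB2HSV)
    blue=cv2.inRange(hsv,(105,120,50),(125,255,255)); 
    c,_=cv2.findContours(blue[:, :],cv2.RETR_EXTERNAL,cv2.CHAIN_APPROX_NONE)
    box=np.zeros_like(blue); box[120:215,245:412]=255; b=blue&box
    # stop: lower boundary per column away from rib; rib: left/right boundary per row
    lo=[];up=[]
    for u in range(262,398,2):
        if abs(u-330)<9: continue
        v=np.where(b[:160,u])[0]
        if len(v): lo.append((u,v.max()+.5)); up.append((u,v.min()-.5))
    L=[];R=[]
    for v in range(152,198,2):
        u=np.where(b[v,300:345])[0]
        if len(u): L.append((300+u.min()-.5,v)); R.append((300+u.max()+.5,v))
    return b,*(np.array(x) for x in(lo,up,L,R))
def caps(t):
    hsv=cv2.cvtColor(t,cv2.COLOR_RGB2HSV); g=cv2.inRange(hsv,(50,100,40),(85,255,255)); 
    k,_,st,ce=cv2.connectedComponentsWithStats(g)
    return np.array([[*ce[i],st[i,4]] for i in range(1,k)])
E
python3 - <<'E'
from h import *
t=cv2.imread('pics/top0.png')[:,:,::-1]; t=np.ascontiguousarray(t)
print('campos',ray('top',(0,0))[0])
b,lo,up,L,R=deck_and_rack(t)
for nm,e,zs in(('lo',lo,(.01,.04)),('up',up,(.04,)),('L',L,(.01,.04)),('R',R,(.01,.04))):
  for z in zs:
    p=np.array([onz('top',q,z)for q in e])
    vx,vy,x0,y0=cv2.fitLine(p[:,:2].astype(np.float32),cv2.DIST_HUBER,0,.001,.001).ravel()
    print(nm,z,'pt',x0.round(4),y0.round(4),'ang',np.arctan2(vy,vx).round(4))
v,u=np.where(b[160:215,322:342]);i=v.max();print('rib front row',160+i,onz('top',(322+u[v==i].mean(),160.5+i),.04))
c=caps(t);print(c.round(1).tolist())
m=c[(c[:,0]>270)&(c[:,0]<325)&(c[:,1]>170)&(c[:,1]<230)]
P=np.array([onz('top',q[:2],.072)for q in m]);print(len(P),P.mean(0)); print(P[:,:2].round(4).tolist(),cv2.minAreaRect((P[:,:2]*1000).astype(np.float32)))
# plate corners guess
for q in((253,249),(417,239)): print('platecorner',onz('top',q,.01))
print('vial',onz('top',(332,237),.065))
E
```

```text
campos [0.33437116 0.00944994 1.30950168]
lo 0.01 pt 0.6848 -0.031 ang -1.5058
lo 0.04 pt 0.6767 -0.0301 ang -1.5058
up 0.04 pt 0.6881 -0.0247 ang -1.4889
L 0.01 pt 0.5971 -0.0113 ang 0.0707
L 0.04 pt 0.591 -0.0108 ang 0.0707
R 0.01 pt 0.5852 -0.0219 ang 0.0819
R 0.04 pt 0.5794 -0.0212 ang 0.0819
rib front row 202 [ 0.50397748 -0.02212299  0.04      ]
[[290.1, 39.3, 40.0], [290.5, 45.0, 2.0], [364.0, 118.0, 3.0], [295.7, 185.7, 29.0], [306.7, 184.3, 31.0], [284.9, 187.5, 27.0], [307.9, 193.2, 30.0], [286.2, 196.2, 31.0], [297.3, 194.6, 29.0], [309.3, 202.0, 32.0], [298.4, 203.6, 30.0], [287.5, 205.0, 30.0], [310.5, 211.0, 30.0], [288.7, 214.0, 32.0], [299.6, 212.5, 31.0], [485.1, 251.3, 121.0], [459.5, 257.4, 119.0], [304.0, 311.0, 1.0], [318.0, 311.0, 1.0], [323.0, 311.0, 1.0], [307.0, 312.0, 1.0], [309.0, 313.0, 1.0], [311.0, 312.0, 1.0], [317.0, 319.0, 1.0], [445.0, 337.0, 1.0], [451.5, 337.5, 2.0], [455.0, 336.0, 1.0], [459.0, 336.0, 1.0], [462.5, 336.0, 2.0], [470.0, 336.0, 1.0], [433.0, 339.0, 1.0], [449.0, 339.0, 1.0], [467.0, 339.0, 1.0], [450.0, 341.0, 1.0], [433.0, 343.0, 1.0], [447.0, 342.0, 1.0], [462.0, 343.0, 1.0], [464.0, 343.0, 1.0], [425.0, 344.0, 1.0], [430.0, 344.0, 1.0], [442.0, 346.0, 1.0], [464.0, 346.0, 1.0], [425.5, 350.0, 2.0], [399.0, 377.0, 1.0], [632.0, 379.0, 1.0], [635.0, 383.0, 1.0], [399.0, 390.0, 1.0]]
12 [0.50721641 0.06558655 0.072     ]
[[0.5415, 0.0713], [0.5456, 0.0435], [0.5366, 0.0988], [0.5227, 0.0401], [0.5142, 0.0949], [0.5188, 0.0669], [0.5002, 0.036], [0.4957, 0.0637], [0.4918, 0.0911], [0.4773, 0.0327], [0.469, 0.0877], [0.4733, 0.0602]] ((507.1946105957031, 65.56488037109375), (69.5709457397461, 56.0305061340332), 9.321533203125)
platecorner [0.38236106 0.18286806 0.01      ]
platecorner [ 0.41413391 -0.24741669  0.01      ]
vial [ 0.41297693 -0.02234147  0.065     ]
```

>>> carry_out(
  moves=[60, 1.3, 3.05, 0, -0.01, 60, 1.3, 3.05, 0, -0.01, 60, 1.3, 3.05, 0, -0.01, 60, 1.3, 3.05, 0, -0.01, 60, 1.3, 3.05, 0, -0.01, 60, 1.3, 3.05, 0, -0.01, 60, 1.3, 3.05, 0, -0.01, 60, 1.3, 3.05, 0, -0.01, 60, 1.3, 3.05, 0, -0.01, 60, 1.3, 3.05, 0, -0.01],
)

```text
clock: 1.1
position: [0.2895, -0.246, 0.206]
ee_rot: [-0.0, 0.996, 0.09, -0.0]
contact_force: [1.0, -0.5, -0.1]
width: 0.0511
```

>>> carry_out(
  moves=[60, 1.3, 3.05, 0, -0.01, 60, 1.3, 3.05, 0, -0.01, 60, 1.3, 3.05, 0, -0.01, 60, 1.3, 3.05, 0, -0.01, 60, 1.3, 3.05, 0, -0.01, 60, 1.3, 3.05, 0, -0.01, 60, 1.3, 3.05, 0, -0.01, 60, 1.3, 3.05, 0, -0.01, 60, 1.3, 3.05, 0, -0.01, 60, 1.3, 3.05, 0, -0.01],
)

```text
clock: 2.1
position: [0.4193, 0.0589, 0.206]
ee_rot: [0.0, 0.999, 0.04, -0.0]
contact_force: [-0.1, -0.1, -0.4]
width: 0.0512
```

>>> carry_out(
  moves=[60, 0, 0, -2.5, 0, 60, 0, 0, -2.5, 0, 60, 0, 0, -2.5, 0, 60, 0, 0, -2.5, 0, 60, 0, 0, -2.5, 0, 60, 0, 0, -2, 0, 60, 0, 0, -1.5, 0, 60, 0, 0, -1.5, 0, 60, 0, 0, -1, 0, 60, 0, 0, -0.3, 0],
)

```text
clock: 3.1
position: [0.4184, 0.0575, 0.0172]
ee_rot: [-0.0, 0.999, 0.04, -0.001]
contact_force: [-0.4, 0.1, -0.1]
width: 0.0515
```

Run:
```python
from h import *
print(manip.get_state()['position'])
w=grab('side'); t=grab('top')
cv2.imwrite('pics/a.png',cv2.resize(np.vstack([w[100:300,200:460],t[80:280,220:480]])[:,:,::-1],None,fx=1.45,fy=1.45))
```

```text
[0.4184314  0.0574974  0.01722323]
```

View pics/a.png

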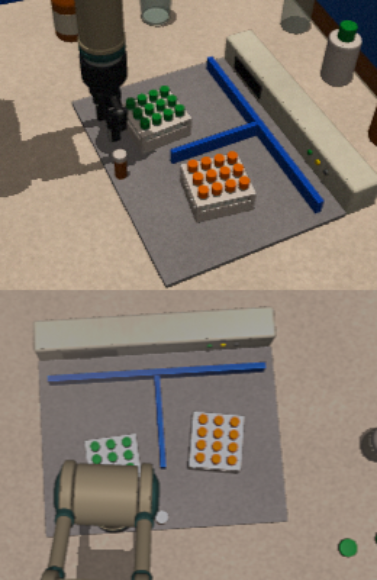

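>>> carry_out(
  moves=[60, 0.5, 0.04, 0, 0, 60, 0.5, 0.04, 0, 0, 60, 0.5, 0.04, 0, 0, 60, 0.5, 0.04, 0, 0, 60, 0.5, 0.04, 0, 0, 60, 0.5, 0.04, 0, 0, 60, 0.5, 0.04, 0, 0, 60, 0.5, 0.04, 0, 0, 60, 0.5, 0.04, 0, 0, 60, 0.5, 0.04, 0, 0],
)

```text
clock: 4.2
position: [0.469, 0.0615, 0.0178]
ee_rot: [0.0, 0.999, 0.04, -0.001]
contact_force: [-2.2, 0.3, -1.9]
width: 0.0516
```

>>> carry_out(
  moves=[60, 0.4, 0.03, 0, 0, 60, 0.4, 0.03, 0, 0, 60, 0.4, 0.03, 0, 0, 60, 0.4, 0.03, 0, 0, 60, 0.4, 0.03, 0, 0, 60, 0.4, 0.03, 0, 0, 60, 0.4, 0.03, 0, 0, 60, 0.4, 0.03, 0, 0, 60, 0.4, 0.03, 0, 0, 60, 0.4, 0.03, 0, 0],
)

```text
clock: 5.2
position: [0.5097, 0.0645, 0.0182]
ee_rot: [0.0, 0.999, 0.04, -0.0]
contact_force: [-1.2, 0.3, -1.6]
width: 0.0513
```

```bash
cat >> h.py <<'E'
def rack():
    t=grab('top'); c=caps(t); m=c[(c[:,0]>260)&(c[:,0]<330)&(c[:,1]>110)&(c[:,1]<235)&(c[:,2]>12)]
    P=np.array([onz('top',q[:2],.072)for q in m]); 
    return t,m,P
E
python3 - <<'E'
from h import *
t,m,P=rack(); print(m.round(1).tolist()); print(P[:,:2].round(4).tolist())
s=grab('side'); cv2.imwrite('pics/b.png',cv2.resize(np.vstack([s[100:300,200:460],t[80:280,220:480]])[:,:,::-1],None,fx=1.45,fy=1.45))
E
```

```text
[]Traceback (most recent call last):
  File "<stdin>", line 2, in <module>
IndexError: too many indices for array: array is 1-dimensional, but 2 were indexed
```

```bash
cat >> h.py <<'E'
def rack_side(s):
    hsv=cv2.cvtColor(s,cv2.COLOR_RGB2HSV); g=cv2.inRange(hsv,(50,110,40),(85,255,255))
    k,_,st,ce=cv2.connectedComponentsWithStats(g)
    return np.array([[*ce[i],st[i,4]] for i in range(1,k) if 260<ce[i][0]<420 and 110<ce[i][1]<250 and st[i,4]>8])
E
python3 - <<'E'
from h import *
s=grab('side');w=grab('wrist')
m=rack_side(s);print(m.round(1).tolist());P=np.array([onz('side',q[:2],.066)for q in m])
print(P[:,:2].round(4).tolist()); print(cv2.minAreaRect((P[:,:2]*1000).astype(np.float32)))
cv2.imwrite('pics/b.png',np.vstack([cv2.resize(s[100:250,200:460],(520,300)),cv2.resize(w,(480,300))[:, :480] if 0 else cv2.copyMakeBorder(cv2.resize(w,(480,300)),0,0,0,40,0)])[:,:,::-1])
E
```

```text
[[341.1, 163.7, 122.0], [333.2, 165.9, 116.0], [320.8, 160.2, 17.0], [327.8, 171.8, 70.0], [322.7, 178.4, 26.0], [413.1, 204.1, 9.0]]
[[0.6063, 0.068], [0.5835, 0.0669], [0.5604, 0.0985], [0.562, 0.0508], [0.5408, 0.0327], [0.7175, -0.124]]
((641.449951171875, -9.88604736328125), (69.96521759033203, 265.20928955078125), 48.43424606323242)
```

View pics/b.png

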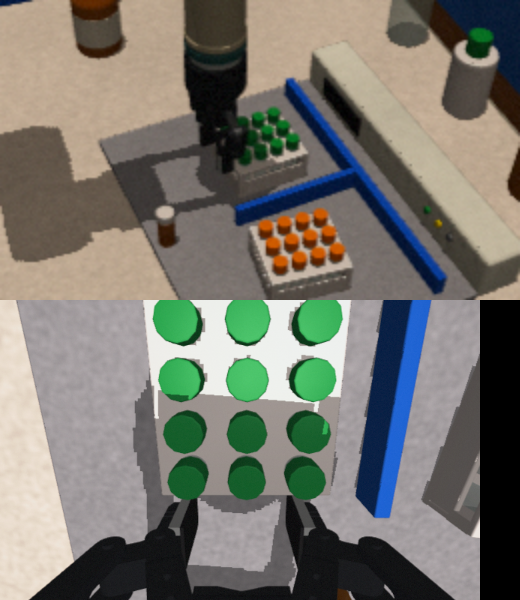

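The wrist view shows the rack square on both fingers and centred, with the rib front at (375,515) in the crop. Now I measure the rib and rack with the wrist camera.

```bash
cat >> h.py <<'E'
def wray(uv,st):
    c=manip.camera_info('wrist'); f=200/np.tan(np.radians(c['fov_y'])/2)
    w,x,y,z=st['ee_rot']; from scipy.spatial.transform import Rotation as Ro
    T=np.eye(4);T[:3,:3]=Ro.from_quat([x,y,z,w]).as_matrix();T[:3,3]=st['position'];T=T@c['hand_eye']
    return T[:3,3],T[:3,:3]@np.array([(uv[0]-c['cx'])/f,(uv[1]-c['cy'])/f,1])
def wz(uv,z,st):
    o,d=wray(uv,st); return (o+d*(z-o[2])/d[2])[:2]
def line(p):
    vx,vy,x0,y0=cv2.fitLine(np.array(p,np.float32),cv2.DIST_HUBER,0,.0005,.0005).ravel(); return x0,y0,np.arctan(vy/vx)
E
python3 - <<'E'
from h import *
st=manip.get_state(); w=grab('wrist','w1')
hsv=cv2.cvtColor(w,cv2.COLOR_RGB2HSV); b=cv2.inRange(hsv,(100,150,140),(125,255,255))  # lit top of rib
L=[];R=[]
for v in range(20,270,10):
    u=np.where(b[v])[0]; u=u[(u>460)]
    if len(u)>4: L.append(wz((u.min()-.5,v),.04,st)); R.append(wz((u.max()+.5,v),.04,st))
for n,e in(('L',L),('R',R)): print(n,line(e))
v,u=np.where(b);print('front',wz((u[v==v.max()].mean(),v.max()+.5),.04,st))
g=cv2.inRange(hsv,(50,80,40),(85,255,255));k,_,s,ce=cv2.connectedComponentsWithStats(g)
for i in range(1,k):
    if s[i,4]>300: print(ce[i].round(1),s[i].tolist(),wz(ce[i],.070,st).round(4))
print('state',st['position'],st['contact_force'])
E
```

```text
L (np.float32(0.5764469), np.float32(-0.013154016), np.float32(0.07821372))
R (np.float32(0.57677364), np.float32(-0.02251228), np.float32(0.074656434))
front [ 0.50765962 -0.02324063]
[236.6  28.3] [204, 0, 66, 61, 3225] [0.6042 0.0972]
[329.5  27.6] [300, 0, 60, 61, 2977] [0.6066 0.0697]
[422.2  28.4] [389, 0, 68, 61, 3290] [0.6086 0.0423]
[241.3 105.7] [211, 77, 62, 59, 2765] [0.582  0.0955]
[329.2 106.1] [301, 77, 57, 59, 2525] [0.5842 0.0678]
[416.6 105.6] [385, 77, 63, 59, 2846] [0.5866 0.0404]
[246.4 175.5] [218, 147, 58, 58, 2491] [0.5596 0.0935]
[328.7 175.9] [303, 147, 53, 58, 2331] [0.5617 0.066 ]
[410.8 175.4] [382, 147, 59, 58, 2537] [0.5641 0.0387]
[250.8 237.3] [224, 208, 54, 59, 2366] [0.5373 0.0915]
[328.2 237.5] [304, 208, 50, 59, 2271] [0.5395 0.0643]
[405.6 237.2] [379, 208, 55, 58, 2385] [0.5418 0.037 ]
state [0.51074158 0.0645112  0.0185107 ] [ 0.86672023 -0.34731175  0.11757067]
```

>>> carry_out(
  moves=[60, 0.33, 0.025, 0, 0, 60, 0.33, 0.025, 0, 0, 60, 0.33, 0.025, 0, 0, 60, 0.33, 0.025, 0, 0, 60, 0.33, 0.025, 0, 0, 60, 0.33, 0.025, 0, 0, 60, 0.33, 0.025, 0, 0, 60, 0.33, 0.025, 0, 0, 60, 0.33, 0.025, 0, 0, 60, 0.33, 0.025, 0, 0],
)

```text
clock: 6.4
position: [0.5397, 0.0669, 0.0183]
ee_rot: [0.0, 0.999, 0.04, -0.003]
contact_force: [-5.6, -0.6, 5.1]
width: 0.0512
```

>>> carry_out(
  moves=[60, -1, -0.08, 0, 0, 60, -2, -0.15, 0, 0, 60, 0, 0, 2, 0, 60, 0, 0, 4, 0, 60, 0, 0, 4, 0.13, 60, 0, 2, 1, 0.13, 60, 1, 3, 0, 0.13, 60, 1, 3, 0, 0.13, 60, 1, 3, 0, 0.13, 60, 1, 2, 0, 0.13],
)

```text
clock: 7.4
position: [0.5529, 0.1967, 0.1287]
ee_rot: [-0.0, 0.907, 0.42, 0.001]
contact_force: [-0.2, -0.4, -0.8]
width: 0.0513
```

>>> carry_out(
  moves=[60, 0.8, 0, 0, 0.13, 60, 0.8, 0, 0, 0.13, 60, 0.8, -0.7, 0, 0.13, 60, 0.8, -0.8, 0, 0.13, 60, 0.8, -0.8, 0, 0.13, 60, 0.7, -0.8, 0, 0.13, 60, 0, -0.8, -1, 0, 60, 0, 0, -2, 0, 60, 0, 0, -2, 0, 60, 0, 0, -1, 0],
)

```text
clock: 8.4
position: [0.5974, 0.1552, 0.066]
ee_rot: [-0.001, 0.683, 0.73, -0.001]
contact_force: [-0.8, -0.8, 1.1]
width: 0.051
```

Run:
```python
from h import *
st=manip.get_state(); w=grab('wrist'); s=grab('side'); t=grab('top')
cv2.imwrite('pics/c.png',np.vstack([np.hstack([cv2.resize(s[100:260,220:420],(375,300)),cv2.resize(t[80:260,225:450],(375,300))]),cv2.copyMakeBorder(cv2.resize(w,(480,300)),0,0,0,270,0)])[:,:,::-1])
print(st['position'],2*np.arctan2(st['ee_rot'][2],st['ee_rot'][1]))
for q in rack_side(s): print(q.round(1), onz('side',q[:2],.068).round(4))
```

```text
[0.59740452 0.15521277 0.06596728] 1.6380522453116162
[351.3 160.3 119. ] [0.6359 0.0693 0.068 ]
[343.2 162.3 116. ] [0.6128 0.0693 0.068 ]
[335.5 165.  119. ] [0.5895 0.0662 0.068 ]
[327.9 167.7 118. ] [0.567  0.0633 0.068 ]
[413.  204.3  10. ] [ 0.7157 -0.126   0.068 ]
```

View pics/c.png

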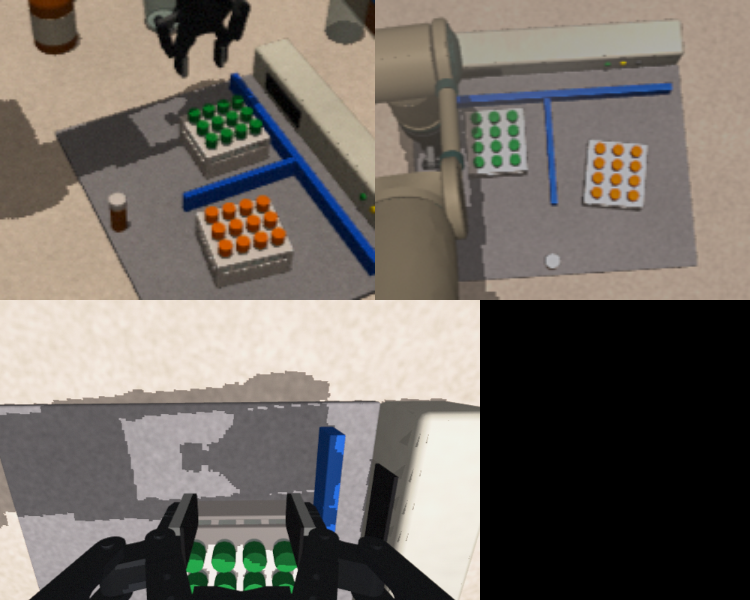

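The rack sits square, short of the stop and off the rib. The fingers straddle its outer side and everything else is untouched.

```bash
cat >> h.py <<'E'
O=np.array([.5575,-.0194]);TH=.0765
def deck(p):
    d=np.array(p)[...,:2]-O; c,s=np.cos(TH),np.sin(TH); return np.stack([d[...,0]*c+d[...,1]*s,-d[...,0]*s+d[...,1]*c],-1)
def rep():
    t,m,P=rack(); D=deck(P); r=cv2.minAreaRect((D*1000).astype(np.float32)); print(len(P),'deck mean mm',(D.mean(0)*1000).round(1),r)
    return t,D
E
python3 - <<'E'
from h import *
rep()
E
```

```text
11 deck mean mm [46.8 82.6] ((50.1164436340332, 85.05377197265625), (55.30459976196289, 69.20541381835938), 89.8662338256836)
```

>>> carry_out(
  moves=[60, -0.2, 0, -1.5, 0.009, 60, 0, 0, -1.5, 0, 60, 0, 0, -1.2, 0, 60, 0, 0, -0.6, 0, 60, 0.04, -0.5, 0, 0, 60, 0.04, -0.5, 0, 0, 60, 0.04, -0.5, 0, 0, 60, 0.04, -0.5, 0, 0, 60, 0.04, -0.5, 0, 0, 60, 0, 0, 0, 0],
)

```text
clock: 9.6
position: [0.5996, 0.1298, 0.0205]
ee_rot: [0.0, 0.679, 0.734, 0.0]
contact_force: [-0.4, 0.8, -0.3]
width: 0.0511
```

>>> carry_out(
  moves=[60, 0.03, -0.35, 0, 0, 60, 0.03, -0.35, 0, 0, 60, 0.03, -0.35, 0, 0, 60, 0.03, -0.35, 0, 0, 60, 0.03, -0.35, 0, 0, 60, 0.03, -0.35, 0, 0, 60, 0.02, -0.3, 0, 0, 60, 0.02, -0.3, 0, 0, 60, 0.02, -0.3, 0, 0, 60, 0, 0, 0, 0],
)

```text
clock: 10.6
position: [0.6018, 0.1, 0.0203]
ee_rot: [0.0, 0.679, 0.734, -0.0]
contact_force: [-1.0, 1.7, 1.7]
width: 0.0514
```

Run:
```python
from h import *
st=manip.get_state();print(st['position'],deck(st['position']),st['contact_force'])
rep()
```

```text
[0.60184873 0.10001135 0.02028432] [0.05334509 0.11567274] [-0.97688806  1.71882025  1.74940702]
7 deck mean mm [44.9 43.1] ((49.85026550292969, 45.45667266845703), (29.21048355102539, 69.1978988647461), 89.88629150390625)
```

>>> carry_out(
  moves=[60, 0.01, -0.1, 0, 0, 60, 0.01, -0.1, 0, 0, 60, 0.01, -0.1, 0, 0, 60, 0.01, -0.1, 0, 0, 60, 0.01, -0.1, 0, 0, 60, 0, -0.1, 0, 0, 60, 0, -0.05, 0, 0, 60, 0, -0.05, 0, 0, 60, 0, 0, 0, 0, 60, 0, 0, 0, 0],
)

```text
clock: 11.65
position: [0.6023, 0.0936, 0.0202]
ee_rot: [0.0, 0.679, 0.734, 0.0]
contact_force: [0.2, 3.8, 2.4]
width: 0.0513
```

>>> carry_out(
  moves=[60, 0, -0.05, 0, 0, 60, 0, -0.05, 0, 0, 60, 0, -0.05, 0, 0, 60, 0, -0.05, 0, 0, 60, 0, -0.05, 0, 0, 60, 0, 0, 0, 0, 60, 0, 0, 0, 0, 60, 0, 0, 0, 0, 60, 0, 0, 0, 0, 60, 0, 0, 0, 0],
)

```text
clock: 12.65
position: [0.6025, 0.0928, 0.0203]
ee_rot: [-0.001, 0.679, 0.734, 0.001]
contact_force: [0.3, 8.1, 1.1]
width: 0.0512
```

>>> carry_out(
  moves=[60, 0, 0.5, 0, 0, 60, -0.1, 1.5, 0, 0, 60, 0, 1, 3, 0, 60, 0, 0, 4, 0, 60, 0, 0, 3, -0.13, 60, -1.6, -1, 0, -0.13, 60, -1.6, -1.5, 0, -0.13, 60, -1.6, -1.5, 0, -0.13, 60, -1.6, -1.5, 0, -0.13, 60, -1.6, -1.5, 0, -0.13],
)

```text
clock: 13.65
position: [0.5202, 0.0505, 0.12]
ee_rot: [0.001, 0.908, 0.419, -0.001]
contact_force: [0.0, -0.5, 0.0]
width: 0.0512
```

>>> carry_out(
  moves=[60, 0, -0.5, 0, -0.13, 60, 0, -0.5, 0, -0.13, 60, 0, -0.5, 0, -0.13, 60, 0, -0.5, 0, -0.13, 60, 0, 0, 0, -0.13, 60, 0, 0, 0, -0.13, 60, 0, 0, 0, 0, 60, 0, 0, 0, 0, 60, 0, 0, 0, 0, 60, 0, 0, 0, 0],
)

```text
clock: 14.65
position: [0.5212, 0.0312, 0.1202]
ee_rot: [0.0, 0.999, 0.045, -0.0]
contact_force: [0.0, -0.3, -0.2]
width: 0.0511
```

```bash
cat >> h.py <<'E'
def wcaps():
    st=manip.get_state(); w=grab('wrist')
    g=cv2.inRange(cv2.cvtColor(w,cv2.COLOR_RGB2HSV),(50,80,40),(85,255,255));k,_,s,ce=cv2.connectedComponentsWithStats(g)
    D=np.array([deck(wz(ce[i],.070,st)) for i in range(1,k) if s[i,4]>300])*1000
    print('tool',st['position'],'yaw',2*np.arctan2(st['ee_rot'][2],st['ee_rot'][1]),'deck',deck(st['position']))
    print(len(D),cv2.minAreaRect(D.astype(np.float32)) if len(D)>2 else D); return w
E
python3 - <<'E'
from h import *
w=wcaps();rep();cv2.imwrite('pics/d.png',w[:,:,::-1])
E
```

```text
tool [0.521177   0.03121483 0.12019058] yaw 0.09101617236195564 deck [-0.03234851  0.05324279]
12 ((51.36659622192383, 51.27572250366211), (67.8365707397461, 55.72305679321289), 0.22764021158218384)Traceback (most recent call last):
  File "<stdin>", line 2, in <module>
  File "h.py", line 58, in rep
    t,m,P=rack(); D=deck(P); r=cv2.minAreaRect((D*1000).astype(np.float32)); print(len(P),'deck mean mm',(D.mean(0)*1000).round(1),r)
                    ~~~~^^^
  File "h.py", line 56, in deck
    d=np.array(p)[...,:2]-O; c,s=np.cos(TH),np.sin(TH); return np.stack([d[...,0]*c+d[...,1]*s,-d[...,0]*s+d[...,1]*c],-1)
      ~~~~~~~~~~~~~~~~~~~^~
ValueError: operands could not be broadcast together with shapes (0,) (2,)
```

The wrist camera puts the rack at deck (51.4, 51.3) mm and square, so it is against the rib. Now down and forward.

>>> carry_out(
  moves=[60, 0, 0, -2.5, -0.0145, 60, 0, 0, -2.5, 0, 60, 0, 0, -2.5, 0, 60, 0, 0, -1.7, 0, 60, 0, 0, -1, 0, 60, 0, 0, 0, 0, 60, 0.5, 0.04, 0, 0, 60, 0.5, 0.04, 0, 0, 60, 0.5, 0.04, 0, 0, 60, 0, 0, 0, 0],
)

```text
clock: 15.75
position: [0.5381, 0.0323, 0.019]
ee_rot: [0.0, 0.999, 0.038, 0.001]
contact_force: [0.1, 0.4, -0.6]
width: 0.0512
```

>>> carry_out(
  moves=[60, 0.25, 0.02, 0, 0, 60, 0.25, 0.02, 0, 0, 60, 0.25, 0.02, 0, 0, 60, 0.25, 0.02, 0, 0, 60, 0.25, 0.02, 0, 0, 60, 0.25, 0.02, 0, 0, 60, 0.25, 0.02, 0, 0, 60, 0.25, 0.02, 0, 0, 60, 0.1, 0.01, 0, 0, 60, 0, 0, 0, 0],
)

```text
clock: 16.75
position: [0.5545, 0.0342, 0.0179]
ee_rot: [-0.0, 0.999, 0.038, -0.003]
contact_force: [-5.4, -0.7, 4.1]
width: 0.0508
```

>>> carry_out(
  moves=[60, 0.1, 0.01, 0, 0, 60, 0.1, 0.01, 0, 0, 60, 0.1, 0.01, 0, 0, 60, 0.1, 0.01, 0, 0, 60, 0.1, 0.01, 0, 0, 60, 0.1, 0.01, 0, 0, 60, 0.1, 0, 0, 0, 60, 0.1, 0, 0, 0, 60, 0, 0, 0, 0, 60, 0, 0, 0, 0],
)

```text
clock: 17.75
position: [0.5608, 0.0347, 0.0178]
ee_rot: [-0.0, 0.999, 0.038, -0.004]
contact_force: [-8.3, -0.3, 6.5]
width: 0.0511
```

Run:
```python
from h import *
print(manip.get_state()['contact_force']);w=wcaps();s=grab('side');cv2.imwrite('pics/d.png',np.vstack([cv2.copyMakeBorder(cv2.resize(s[100:250,200:460],(520,300)),0,0,0,0,0),cv2.copyMakeBorder(cv2.resize(w,(480,300)),0,0,0,40,0)])[:,:,::-1])
```

```text
[-8.25814687 -0.30762229  6.53226238]
tool [0.560762   0.03472957 0.01782388] yaw 0.07563679432067003 deck [0.00738933 0.05372195]
12 ((69.995849609375, 51.35081100463867), (67.29871368408203, 55.317378997802734), 0.08828719705343246)
```

View pics/d.png

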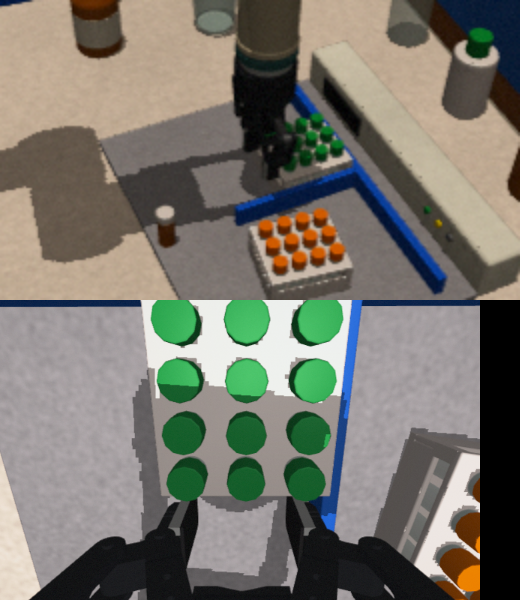

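The rack reads (70.0, 51.35) and hugs the rib. I press a little more to confirm it has stopped.

>>> carry_out(
  moves=[60, 0.1, 0.01, 0, 0, 60, 0.1, 0.01, 0, 0, 60, 0.1, 0.01, 0, 0, 60, 0.1, 0.01, 0, 0, 60, 0, 0, 0, 0, 60, 0, 0, 0, 0, 60, 0, 0, 0, 0, 60, 0, 0, 0, 0, 60, 0, 0, 0, 0, 60, 0, 0, 0, 0],
)

```text
clock: 18.85
position: [0.5606, 0.0347, 0.0178]
ee_rot: [0.0, 0.999, 0.038, -0.008]
contact_force: [-15.0, -2.0, 11.8]
width: 0.051
```

>>> carry_out(
  moves=[60, -1, -0.08, 0, 0, 60, -2, -0.15, 0, 0, 60, -0.5, 0, 2, 0, 60, 0, 0, 4, 0, 60, 0, 0, 4, 0.13, 60, 0, 3, 0, 0.13, 60, 1, 3, 0, 0.13, 60, 1.5, 3, 0, 0.13, 60, 2, 0, 0, 0.13, 60, 2, 0, 0, 0.13],
)

```text
clock: 19.85
position: [0.6005, 0.1242, 0.1184]
ee_rot: [0.0, 0.908, 0.418, 0.001]
contact_force: [0.6, 1.4, -0.4]
width: 0.0513
```

>>> carry_out(
  moves=[60, 1, 0, 0, 0.13, 60, 0, 0, 0, 0.13, 60, 0, 0, 0, 0.13, 60, 0, 0, 0, 0.13, 60, 0, 0, 0, 0.13, 60, 0, 0, 0, 0.13, 60, 0, 0, 0, 0.01, 60, 0, 0, 0, 0, 60, 0, 0, 0, 0, 60, 0, 0, 0, 0],
)

```text
clock: 20.85
position: [0.6094, 0.1228, 0.1182]
ee_rot: [0.0, 0.681, 0.733, 0.0]
contact_force: [0.8, 0.1, -0.2]
width: 0.0512
```

Run:
```python
from h import *
st=manip.get_state();print(st['position'],deck(st['position']),2*np.arctan2(st['ee_rot'][2],st['ee_rot'][1]))
rep()
```

```text
[0.60935576 0.12280148 0.11822061] [0.0625719  0.13782249] 1.6442013749936182
11 deck mean mm [64.4 49. ] ((67.65946960449219, 51.84324645996094), (68.94552612304688, 55.975215911865234), 0.0062162443064153194)
```

>>> carry_out(
  moves=[60, 0, 0, -2.5, 0, 60, 0, 0, -2.5, 0, 60, 0, 0, -2.5, 0, 60, 0, 0, -1.5, 0, 60, 0, 0, -0.9, 0, 60, 0.04, -0.5, 0, 0, 60, 0.04, -0.5, 0, 0, 60, 0.04, -0.5, 0, 0, 60, 0.04, -0.5, 0, 0, 60, 0.04, -0.4, 0, 0],
)

```text
clock: 21.9
position: [0.6118, 0.0981, 0.02]
ee_rot: [0.001, 0.68, 0.733, 0.0]
contact_force: [-0.3, 1.7, -0.1]
width: 0.0511
```

>>> carry_out(
  moves=[60, 0, -0.1, 0, 0, 60, 0, -0.1, 0, 0, 60, 0, -0.1, 0, 0, 60, 0, -0.1, 0, 0, 60, 0, -0.1, 0, 0, 60, 0, -0.1, 0, 0, 60, 0, -0.1, 0, 0, 60, 0, 0, 0, 0, 60, 0, 0, 0, 0, 60, 0, 0, 0, 0],
)

```text
clock: 22.9
position: [0.611, 0.0935, 0.0192]
ee_rot: [-0.001, 0.68, 0.733, 0.001]
contact_force: [-0.4, 5.8, 0.2]
width: 0.0514
```

>>> carry_out(
  moves=[60, 0, -0.1, 0, 0, 60, 0, -0.1, 0, 0, 60, 0, -0.1, 0, 0, 60, 0, -0.1, 0, 0, 60, 0, 0, 0, 0, 60, 0, 0, 0, 0, 60, 0, 0, 0, 0, 60, 0, 0, 0, 0, 60, 0, 0, 0, 0, 60, 0, 0, 0, 0],
)

```text
clock: 23.9
position: [0.611, 0.0935, 0.0195]
ee_rot: [-0.003, 0.681, 0.732, 0.003]
contact_force: [-0.3, 15.4, 0.9]
width: 0.0514
```

>>> carry_out(
  moves=[60, 0, 0.5, 0, 0, 60, 0, 1.5, 0, 0, 60, 0, 1.5, 0, 0, 60, 0, 0, 3, 0, 60, 0, 0, 4, 0, 60, 0, 0, 4, 0, 60, -1, 3, 2, 0, 60, -2, 3, 0, 0, 60, -2, 3, 0, 0, 60, 0, 0, 0, 0],
)

```text
clock: 24.9
position: [0.5583, 0.2167, 0.1496]
ee_rot: [-0.001, 0.679, 0.734, 0.0]
contact_force: [0.0, -0.5, 0.0]
width: 0.0513
```

Run:
```python
from h import *
st=manip.get_state();print(st['position'],deck(st['position']))
t,D=rep();s=grab('side')
print((D*1000).round(1).tolist())
cv2.imwrite('pics/e.png',np.vstack([cv2.resize(t[85:225,235:425],None,fx=3,fy=3,interpolation=2)[:300*2], ])[:,:,::-1]);cv2.imwrite('pics/f.png',cv2.resize(s[100:300,230:440],None,fx=2.8,fy=2.8,interpolation=2)[:,:,::-1])
```

```text
[0.55826789 0.21668239 0.14962416] [0.01880833 0.23533324]
12 deck mean mm [67.7 51.7] ((67.83280181884766, 51.731353759765625), (69.29326629638672, 55.974849700927734), 0.19435960054397583)
[[101.9, 23.9], [102.4, 79.6], [101.9, 51.3], [79.1, 79.8], [79.0, 51.5], [79.0, 24.1], [56.6, 52.1], [56.2, 24.2], [55.9, 79.7], [33.7, 23.6], [33.2, 79.4], [33.2, 51.5]]
```

View pics/e.png

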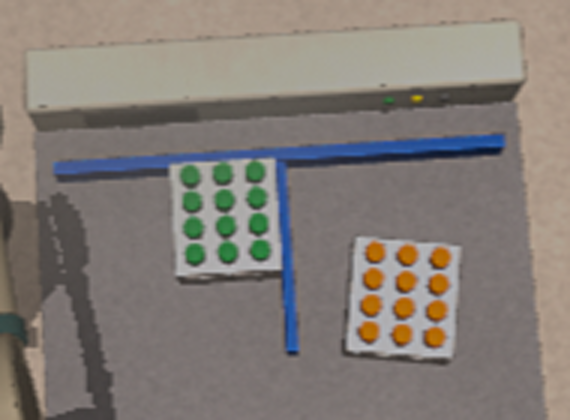

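View pics/f.png

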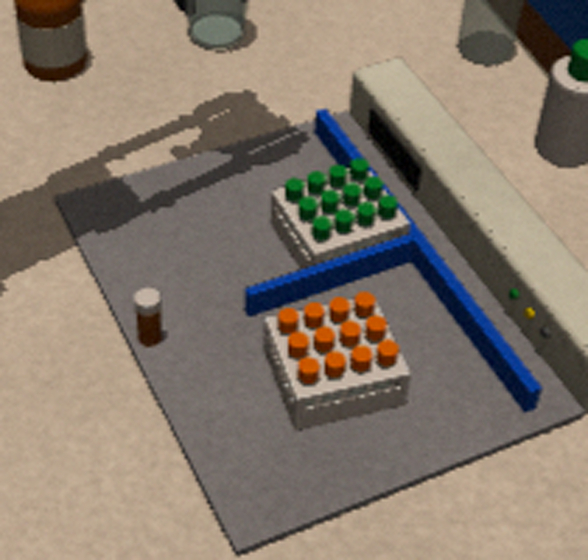

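Both views show the rack in the corner. The side press may have dragged it a fraction of a millimetre off the stop, so I'll make one last forward press.

>>> carry_out(
  moves=[60, -1, -0.5, 0, -0.13, 60, -1, -1, 0, -0.13, 60, -1, -2, 0, -0.13, 60, 0, -2, 0, -0.13, 60, 0, -2, 0, -0.13, 60, 0, -2, 0, -0.13, 60, 0, -2, 0, -0.13, 60, 0, -2, 0, -0.13, 60, 0, -2, 0, -0.13, 60, 0, -2, 0, -0.13],
)

```text
clock: 26.0
position: [0.5319, 0.0356, 0.1491]
ee_rot: [0.001, 0.986, 0.168, 0.0]
contact_force: [-0.4, -0.6, 0.2]
width: 0.0516
```

>>> carry_out(
  moves=[60, 0, -1, 0, -0.13, 60, 0, 0, 0, -0.13, 60, 0, 0, 0, -0.01, 60, 0, 0, 0, 0, 60, 0, 0, -2, 0, 60, 0, 0, -2, 0, 60, 0, 0, 0, 0, 60, 0, 0, 0, 0, 60, 0, 0, 0, 0, 60, 0, 0, 0, 0],
)

```text
clock: 27.0
position: [0.5321, 0.0278, 0.1103]
ee_rot: [0.0, 0.999, 0.038, 0.001]
contact_force: [0.3, 0.9, -1.3]
width: 0.0512
```

Run:
```python
from h import *
wcaps()
```

```text
tool [0.53212744 0.02777457 0.11028494] yaw 0.07583816894030225 deck [-0.02169302  0.0489757 ]
12 ((66.63359069824219, 51.240516662597656), (63.117828369140625, 55.644432067871094), 0.016612637788057327)
```

>>> carry_out(
  moves=[60, -0.3, 0.4, 0, 0, 60, 0, 0, -2.5, 0, 60, 0, 0, -2.5, 0, 60, 0, 0, -2.2, 0, 60, 0, 0, -1.2, 0, 60, 0, 0, -0.8, 0, 60, 0.5, 0.04, 0, 0, 60, 0.5, 0.04, 0, 0, 60, 0.5, 0.04, 0, 0, 60, 0.5, 0.04, 0, 0],
)

```text
clock: 28.05
position: [0.5497, 0.0334, 0.0181]
ee_rot: [0.0, 0.999, 0.038, 0.001]
contact_force: [-0.7, 0.1, -0.5]
width: 0.0513
```

>>> carry_out(
  moves=[60, 0.2, 0.02, 0, 0, 60, 0.2, 0.02, 0, 0, 60, 0.2, 0.02, 0, 0, 60, 0.2, 0.02, 0, 0, 60, 0.2, 0.02, 0, 0, 60, 0.2, 0.01, 0, 0, 60, 0, 0, 0, 0, 60, 0, 0, 0, 0, 60, 0, 0, 0, 0, 60, 0, 0, 0, 0],
)

```text
clock: 29.05
position: [0.5602, 0.0345, 0.0172]
ee_rot: [0.0, 0.999, 0.038, -0.0]
contact_force: [0.3, -0.5, -0.5]
width: 0.0509
```

>>> carry_out(
  moves=[60, 0.1, 0.01, 0, 0, 60, 0.1, 0.01, 0, 0, 60, 0.1, 0.01, 0, 0, 60, 0.1, 0, 0, 0, 60, 0.1, 0, 0, 0, 60, 0.1, 0, 0, 0, 60, 0.1, 0, 0, 0, 60, 0, 0, 0, 0, 60, 0, 0, 0, 0, 60, 0, 0, 0, 0],
)

```text
clock: 30.05
position: [0.5607, 0.0347, 0.0169]
ee_rot: [-0.0, 0.999, 0.038, -0.006]
contact_force: [-11.0, -1.8, 9.5]
width: 0.0513
```

>>> carry_out(
  moves=[60, -0.5, -0.04, 0, 0, 60, -1, -0.08, 0, 0, 60, -2, -0.15, 0, 0, 60, 0, 0, 2, 0, 60, 0, 0, 4, 0, 60, 0, 0, 4, 0, 60, 0, 0, 4, 0, 60, -2, 3, 0, 0, 60, -4, 3, 0, 0, 60, -4, 3, 0, 0],
)

```text
clock: 31.05
position: [0.432, 0.1229, 0.1575]
ee_rot: [-0.0, 0.999, 0.037, 0.001]
contact_force: [0.2, 0.9, -0.3]
width: 0.0513
```

>>> carry_out(
  moves=[60, -3, 4, 0, 0, 60, -3, 4, 0, 0, 60, -3, 4, 0, 0, 60, 0, 4, 0, 0, 60, 0, 4, 0, 0, 60, 0, 0, 0, 0, 60, 0, 0, 0, 0, 60, 0, 0, 0, 0, 60, 0, 0, 0, 0, 60, 0, 0, 0, 0],
)

```text
clock: 32.05
position: [0.3424, 0.321, 0.1573]
ee_rot: [0.0, 0.999, 0.037, 0.0]
contact_force: [0.4, 0.2, -0.6]
width: 0.0512
```

Run:
```python
from h import *
st=manip.get_state();print(st['position'],st['contact_force'])
t,D=rep();s=grab('side');print(rack_side(s)[:,:2].mean(0))
cv2.imwrite('pics/g.png',np.hstack([cv2.resize(t[85:265,230:430],(400,360)),cv2.resize(s[100:280,240:440],(400,360))])[:,:,::-1])
```

```text
[0.34244628 0.32103991 0.15728205] [ 0.35435477  0.23924161 -0.62189833]
12 deck mean mm [67.8 51.8] ((67.9658203125, 51.764915466308594), (69.55953216552734, 56.04106903076172), 0.19435960054397583)
[353.11982608 168.39911543]
```

View pics/g.png

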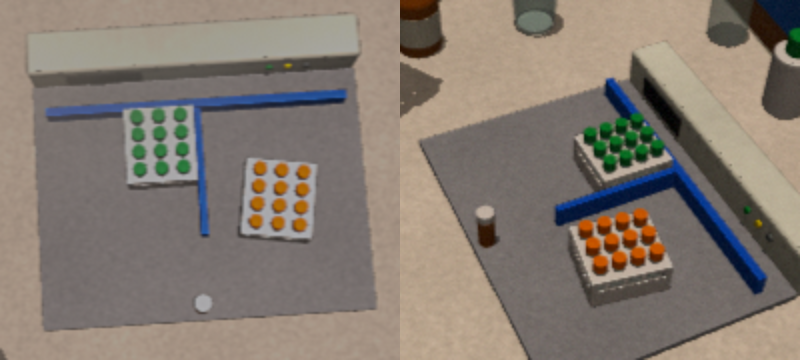

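The rack is home and square, and the orange rack, vial and bottle in view still stand where they were.

```bash
python3 -c "
from rig import manip
print(manip.sign_off())"
```

```text
the job is handed in; nothing more can be done
None
```

The green rack is home in the left lane's corner, against the back stop and the rib, and I handed the job in at about 32 s of the 58 s. I only pushed it: forward with two fingers, then sideways to the rib, forward to the stop, and a last light press each way.

- **Contact:** each final press came to a dead stop, at about 11 N against the stop and 15 N against the rib. Wrist force stayed around 20 N or less.
- **Position:** with the rack on the stop, the wrist camera put it at deck (70.0, 51.4) mm and square to within about 2 mrad (target 70, 51). That was before the last two presses.
- **Disagreement:** the final top view gave (68.0, 51.8) mm, also square. The 2 mm difference along x is within the camera calibration. The last forward press stopped at the same tool position as the one before it, to within 0.1 mm.
- **Other items:** the orange rack and the lone vial look unmoved in the final pictures. I did not measure them again, and I did not re-check the white bottle and spare caps, which were never near the tool's path.

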